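Pack the kite-line reel and fasten its case

ROBOT

A 6-joint arm with a two-finger parallel gripper is mounted at the origin on the work surface. World frame = base frame: x ahead of the robot, y to its left, z up, the work surface at z = 0. Lengths are in m, angles in rad, forces in N, time in s.
With the tool pointing down it reaches from about 0.325 to 0.925 m from the base axis. Payload 3.1 kg.
Tool frame: the origin (TCP) lies on the centre line of the jaws, within the pads' length; the fingertips stand 22 mm ahead of it and the grasp point (between the pads) lies 3 mm ahead of it (r.tip_reach is the distance from the TCP to the fingertips, in m); z points along the fingers, y is the line along which they close (so a half turn about z gives the same grasp; the last joint's range is limited). The gripper opens to 85 mm and grips with 20 to 120 N. Pads are 22 mm wide; open, the fingers measure 114 mm over their backs; the gripper's body (76 mm by 85 mm) begins 54 mm behind the grasp point. The pads swing forward as they close: fully open they stand 13 mm farther back than shut.
Start: joints at [-1.402, 0.217, 1.613, -0, 1.311, -0.112], TCP at [0.173, -0.601, 0.253] pointing down, gripper open.
Joint ranges: [-2.75, 2.75], [-0.78, 2.1], [0.31, 2.55], [-1.13, 4.27], [0.13, 2.63], [-2.58, 2.58]. Speed limits (rad/s): [2.79, 2.79, 3.14, 3.14, 3.14, 3.14].

INTERFACE

Orientations are given as a 3x3 rotation matrix whose columns are the frame's x, y, z axes.
In Python, from rig import r, imaging gives the robot as it stands.
- The arm moves only by the tool step_arm, never from a script. Its argument "rows" is a list of rows, each a list of 4 numbers: the shift along the tool's x, y, z as a fraction of full scale, then the turn about the tool's z as a fraction of full scale. A call has 1 to 12 rows; each row shifts and turns the commanded pose from where the row before left it, along the tool's axes as they then stand; what a row does not reach is not made up. Full scale, the value 1, is 30 mm for a shift and 0.08 rad for a turn. A row lasts 1/10 s, in which the tool goes at most 50 mm and 8.59 degrees, less where a joint would pass 70% of its speed; a pose out of reach is approached as far as the arm can. A call with a number of a shift or a turn outside -1 to 1 is refused whole. A call with a gripper value outside its range is refused whole. "claw" is the opening, from 0 (shut) to 1 (fully open), set as the call begins (left out, the last holds). The fingers move at their own pace and stop on an object; "newtons" is the grip in N (left out, the last holds). Time passes only in rows, so rows that do not move let the fingers close. It gives the time, the measured TCP pose, the force, the opening and the grip force at its end, in the units of the state.
- r.sense(): the state, without advancing time (a new reading comes with each control period).
- imaging.read_camera(name): name is "scene" or "side" or "wrist"; returns a dict with "color" (420x560x3 uint8, red, green, blue), "intrinsics" (3x3 intrinsics, pixels), "cam_to_world" (4x4, takes a point from camera to world coordinates). Camera axes: x right, y up, looking along -z (the intrinsics and any distortion apply to the point x, -y, -z); pixel columns grow to the right and rows downward; lengths in m; the calibration is good to about 2 mm. The wrist camera is an equidistant fisheye: a pixel r from the principal point sees the ray r / f radians off the axis. A picture is of the moment at which its call begins. There is no depth.
- r.hand_in(): hands the job in; it is judged then, once.
The state is a dict: "clock": time; "q": joint angles; "joint_vel": joint speeds; "tau": joint torques, N m; "ee_pos": TCP position; "tcp_rot": TCP orientation; "contact_force": force on the tool from outside, world axes, zero at the start; "torque": the same for the moment, N m; "width": finger opening in m; "finger_force": force on a finger pad.
Only numpy, scipy, OpenCV 4.12 (cv2) and the standard library are available. Lean on these libraries where they do the work, as an engineer would, in place of code of your own. Each camera call takes 0.05 s, during which the arm holds its last target. There are 200 camera calls.

TASK

Stand the kite-line reel (the wooden spool with a round knob on top) upright inside the open wooden case and let go of it, then swing the lid fully shut, and then swing the steel hasp on the lid's front edge down flat over the staple on the case's catch block. Leave all the other things on the bench and the little pot in the case where they are.

Things in the scene. Friction and masses are not known exactly. Their poses are not given: they have to be found in the camera images.
- case: Wooden open-topped case fixed to the bench, 150 mm (x) by 200 mm (y), 85 mm high, walls and floor 8 mm thick; the lid is hinged on its +x side. Origin at the centre of its underside; z up; -x is its front, roughly towards the robot. A catch block stands against the front: 60 mm (x) by 56 mm (y) by 93 mm high, centred at (-105, 45) mm in the case frame. It carries the staple.
- lid (a joint): Lid angle: 0 shut flat on the case, about 1.5 stands upright, most 1.9. The hinge axis is the case's y axis through point lid_hinge; stiff, stays where it is left. Lid panel 150 x 200 mm, 8 mm thick, with a tab 8 mm deep under its front edge that drops inside the front wall.
- lid_hinge (a point): Middle of the lid's hinge axis, at (75, 0, 85) mm in the case frame.
- lid_edge (a point): Middle of the lid's free (front) edge, on its outer face, 150 mm from the hinge; moves with the lid.
- hasp (a joint): Hasp angle relative to the lid: 0 lies straight out in front of the lid, flat on the catch block over the staple; about 1.57 stands square off the lid's outer face; most 2.6 (folded back over the lid). Stays where it is left.
- hasp_hinge (a point): Middle of the hasp's hinge axis on the lid's front edge, 45 mm to the +y side of the lid's middle, 2 mm above the lid's outer face; parallel to the lid's hinge axis.
- hasp_tip (a point): Middle of the hasp's free end. The hasp is a steel strap 66 mm long, 34 mm wide, 4 mm thick, with a slot 36 to 48 mm from its hinge.
- staple (a point): Top of the steel staple on the catch block, at (-117, 45, 107.5) mm in the case frame; it stands 14 mm above the block (10 mm above the closed hasp), 21 mm wide along y, 5 mm thick.
- reel: Wooden line reel, standing: two 52 mm dia. flanges on a core, up to 42 mm high, with a grip knob 24 mm dia. above, from 42 to 68 mm high. Origin at the centre of its underside, z up through the knob.
- bobbin: Plain wooden bobbin with no knob: two 52 mm dia. flanges on a 30 mm core, 42 mm tall, standing; origin at the centre of its underside. Bystander: leave alone.
- glue: Glue jar, 48 mm dia., 85 mm tall, white cap; origin at the centre of its underside. Bystander: leave alone.
- pot: Small amber glass pot, 38 mm dia., 42 mm tall, standing inside the case towards its +y end; origin at the centre of its underside. Bystander: leave alone.
- tub: White paint tub with a blue band, 108 mm dia., 122 mm tall; origin at the centre of its underside. Bystander: leave alone.
- flask: Glass flask in a square wooden holder 90 x 90 x 45 mm, 124 mm tall overall; origin at the centre of its underside. Bystander: leave alone.
- brush: Brush lying along its own x axis, 170 mm long, 42 mm wide and 20 mm high at most; origin underneath its middle. Bystander: leave alone.
- block: Wooden block 80 x 50 x 30 mm; origin at the centre of its underside. Bystander: leave alone.
Mind the look-alikes: they are no part of the job. What is shaped like the reel but pink or yellow is not meant.

How it is judged:
On the way, in this order (a step that is already met when the one before it is completed fails the run):
1. the reel stands in the case, let go (x of reel in the frame of case between -0.067 and 0.067 m and y of reel in the frame of case between -0.092 and 0.092 m and z of reel in the frame of case between 0 and 0.02 m and angle between reel's own z axis and vertical below 0.25 rad and contact force between the fingers and reel below 0.1 N and linear speed of reel below 0.02 m/s), for 0.2 s.
2. the lid is fully shut, the reel standing inside (x of reel in the frame of case between -0.067 and 0.067 m and y of reel in the frame of case between -0.092 and 0.092 m and z of reel in the frame of case between 0 and 0.02 m and angle between reel's own z axis and vertical below 0.25 rad and value of joint lid below 0.05 rad), for 0.2 s.
3. the hasp lies flat over the staple (all of step 2 and value of joint hasp below 0.09 rad), for 0.2 s.
At the end, for the whole second after the job is handed in: The reel stands on the case floor (within the walls, underside under 20 mm above the case's underside, leaning less than 0.25 rad) at rest, the lid is shut to within 0.05 rad and the hasp lies down over the staple to within 0.09 rad, at rest (all of step 3 and linear speed of reel below 0.02 m/s and velocity of joint hasp below 0.05 rad/s); the robot touches nothing.
It fails at once if another thing on the bench, or the pot in the case, is shifted by more than 30 mm (distance of any of bobbin, glue, pot, tub, flask, brush, block from where it was at the start of the episode above 0.03 m).
It fails at once if another standing thing is tipped over (angle between any of bobbin, glue, pot, tub, flask, block's own z axis and vertical above 0.5 rad).
It also fails if it takes over 72 s, if anything falls off the work surface, if the arm or the gripper's body presses on something with over 40 N, if the wrist force passes 120 N, or if a joint passes its speed limit or range.

## Working session

There is one attempt and no reset: what is moved stays moved. The work goes in short steps, Python scripts to look and compute and a tool call to move; the robot and the scene stay as the last step left them, time stands still between calls to the robot, and variables do not carry over. Pictures are saved under pics/ and viewed, at most 10 in all, crops included, and the job is handed in when it is done.

Besides the shell and the picture viewer there is one more tool, called after "Emit:" in YAML: its name, and indented under it one key for each argument. step_arm: Moves the arm, as the interface text tells. Its arguments: {"type":"object","properties":{"rows":{"type":"array","items":{"type":"array","items":{"type":"number","minimum":-1,"maximum":1}}},"claw":{"type":"number"},"newtons":{"type":"number"}},"required":["rows"]}

```bash
mkdir -p pics; ls; cat > h.py <<'E'
import numpy as np, cv2
from rig import r, imaging
def snap(name,tag):
    d=imaging.read_camera(name); cv2.imwrite(f'pics/{tag}.png',d['color'][:,:,::-1]); np.savez(f'{tag}.npz',**{k:np.array(d[k]) for k in ('color','intrinsics','cam_to_world')}); return d
E
python3 - <<'E'
from h import *
for n in('scene','side','wrist'):
    d=snap(n,n+'0'); print(n,d['intrinsics'],d['cam_to_world'].round(4),[k for k in d])
a=cv2.imread('pics/scene0.png');b=cv2.imread('pics/side0.png')
print(r.sense())
E
```

```text
pics
scene [[408.52962276   0.         281.67514097]
 [  0.         408.52962276 217.70348976]
 [  0.           0.           1.        ]] [[-0.7565 -0.5378  0.3721  0.8913]
 [ 0.654  -0.6176  0.4369  0.4331]
 [-0.0051  0.5739  0.8189  0.7995]
 [ 0.      0.      0.      1.    ]] ['color', 'intrinsics', 'cam_to_world']
side [[379.54289123   0.         281.20922161]
 [  0.         379.54289123 212.26371484]
 [  0.           0.           1.        ]] [[-0.8363  0.3878 -0.3875  0.2302]
 [-0.5481 -0.5781  0.6044  0.5415]
 [ 0.0104  0.7179  0.6961  0.6744]
 [ 0.      0.      0.      1.    ]] ['color', 'intrinsics', 'cam_to_world']
wrist [[325.1922621    0.         280.14713271]
 [  0.         325.1922621  206.25072772]
 [  0.           0.           1.        ]] [[ 0.2764  0.9262  0.2565  0.2383]
 [-0.961   0.2669  0.0719 -0.5812]
 [-0.0018 -0.2664  0.9639  0.3722]
 [ 0.      0.      0.      1.    ]] ['color', 'intrinsics', 'cam_to_world']
{'clock': 0.15, 'q': array([-1.40217981e+00,  2.17623698e-01,  1.61459030e+00,  3.44686723e-06,
        1.31127139e+00, -1.12186879e-01]), 'joint_vel': array([-0.00037309, -0.00317086, -0.0068658 , -0.00162475,  0.00025119,
       -0.00250247]), 'tau': array([-3.40030620e-04, -3.97449303e+01, -3.04412556e+01, -1.56750471e-04,
        5.84852707e-03,  4.51116861e-06]), 'ee_pos': array([ 0.1731362 , -0.59993226,  0.25222869]), 'tcp_rot': array([[ 9.60833386e-01,  2.77126516e-01, -3.14353334e-04],
       [ 2.77126611e-01, -9.60831597e-01,  1.86645875e-03],
       [ 2.15204594e-04, -1.88047156e-03, -9.99998209e-01]]), 'contact_force': array([ 0.24877963, -0.25452403, -0.11716511]), 'torque': array([-0.0038655 ,  0.00668235,  0.002446  ]), 'finger_force': 0.0, 'width': 0.08564816326891879}
```

View pics/scene0.png

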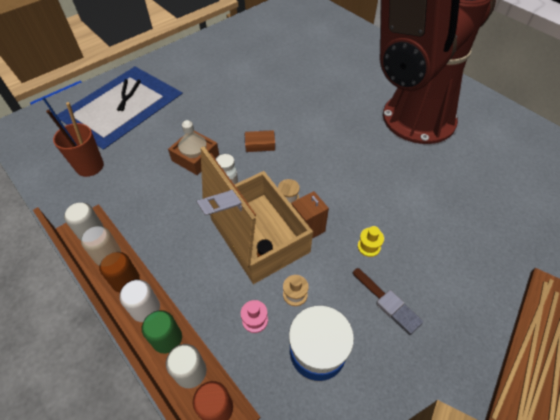

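View pics/side0.png

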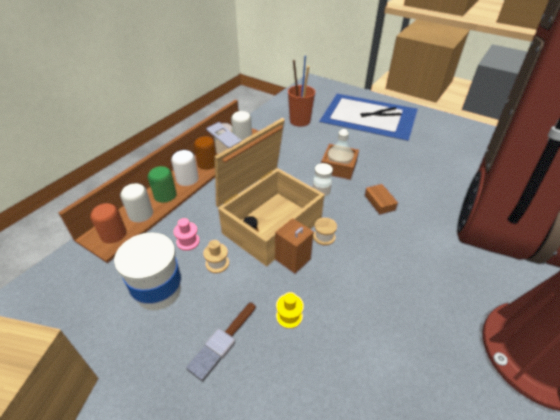

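The candidates are:
- the wooden spool with a knob, scene (295,289) / side (216,256)
- pink, scene (254,316)
- yellow, scene (371,240)
- a knobless bobbin, scene (289,190)

The wooden knobbed one fits the description. The case has its lid upright, and the hasp sticks out at scene (218,203). I'll confirm with an enlarged crop of both views.

```bash
python3 - <<'E'
from h import *
def crop(f,x,y,w=160,h=240,s=2.5): return cv2.resize(cv2.imread(f)[y:y+h,x:x+w],None,fx=s,fy=s,interpolation=cv2.INTER_CUBIC)
cv2.imwrite('pics/c1.png',np.hstack([crop('pics/scene0.png',190,110),crop('pics/side0.png',185,100)]))
E
```

```text
(no output)
```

View pics/c1.png

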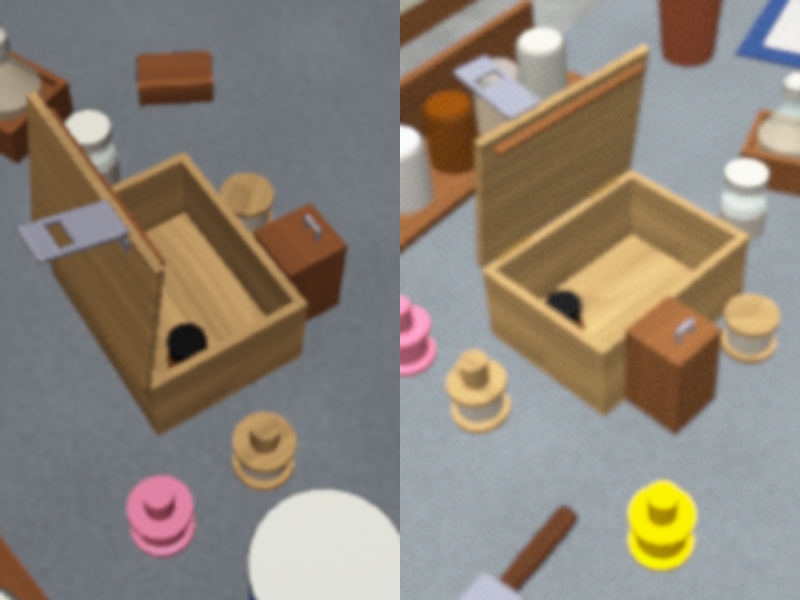

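The crop confirms it: the wooden knobbed reel is at crop (264,445) in scene and (476,390) in side. The lid is up, the hasp is folded outwards, and the pot (black cap) is at the +y end. Next I'll fit the case pose and triangulate.

```bash
cat > geo.py <<'E'
from h import *
from scipy.optimize import least_squares
def load(n):
    d=np.load(n+'.npz'); return d['intrinsics'],d['cam_to_world']
CAM={'s':load('scene0'),'d':load('side0')}
def proj(c,P):
    K,T=CAM[c]; p=(np.asarray(P)-T[:3,3])@T[:3,:3]
    return np.array([K[0,2]+K[0,0]*p[0]/-p[2], K[1,2]-K[1,1]*p[1]/-p[2]])
def px(c,u,v): return np.array([190+u/2.5,110+v/2.5]) if c=='s' else np.array([185+(u-400)/2.5,100+v/2.5])
def tri(ps):
    f=least_squares(lambda X:np.concatenate([proj(c,X)-p for c,p in ps]),[.5,-.1,.05]); return f.x,np.abs(f.fun).max()
E
python3 - <<'E'
from geo import *
for n,s,d in [('knobtop',(265,433),(475,358)),('bobbintop',(247,190),(751,308)),('gluetop',(88,125),(746,174)),('staple',(313,222),(686,325)),('pottop',(187,340),(565,305)),('pinktop',(158,497),(404,308)),('yellowtop',(455,315),(662,497)),('hasptip',(31,245),(468,66)),('hasph',(118,220),(527,106)),('tubtop',(326,572),(305,385))]:
    x,e=tri([('s',px('s',*s)),('d',px('d',*d))]); print(n,x.round(4),e.round(2))
O=[('s',(-75,100,85),(303,303)),('d',(-75,100,85),(605,350)),('s',(-75,-100,85),(183,155)),('d',(-75,-100,85),(747,237)),('d',(75,-100,85),(632,176)),('d',(75,100,85),(487,270)),
('s',(-117,45,107.5),(313,222)),('d',(-117,45,107.5),(686,325)),('s',(-75,100,0),(300,355)),('d',(-75,100,0),(607,410)),('s',(75,100,0),(160,432))]
L=[('s',100,(162,268)),('s',-100,(36,95)),('d',100,(478,140)),('d',-100,(645,50))]
H=[('s',0,(118,220)),('s',66,(31,245)),('d',66,(468,66)),('d',0,(527,106))]
def res(p):
    x,y,w,th,ph=p; R=np.array([[np.cos(w),-np.sin(w),0],[np.sin(w),np.cos(w),0],[0,0,1]])
    W=lambda q:R@(np.array(q)/1000)+[x,y,0]
    o=[proj(c,W(q))-px(c,*u) for c,q,u in O]
    c_,s_=np.cos(th),np.sin(th)
    lp=lambda a,y,n:(75-a*c_+n*s_,y,85+a*s_+n*c_)
    o+=[proj(c,W(lp(150,y,4)))-px(c,*u) for c,y,u in L]
    o+=[proj(c,W(np.array(lp(150,45,10))+a*np.array([-np.cos(th+ph),0,np.sin(th+ph)])))-px(c,*u) for c,a,u in H]
    return np.concatenate(o)
f=least_squares(res,[.55,-.05,0,1.5,1.2]);print(f.x.round(4));print(f.fun.reshape(-1,2).round(1).tolist());np.save('fit.npy',f.x)
E
```

```text
knobtop [0.6366 0.1732 0.0613] 2.12
bobbintop [ 0.4751 -0.029   0.0461] 0.54
gluetop [ 0.5569 -0.165   0.0811] 0.25
staple [0.4878 0.0705 0.1038] 0.52
pottop [0.6229 0.0602 0.0417] 0.48
pinktop [0.7334 0.1582 0.0546] 1.64
yellowtop [0.4335 0.1944 0.052 ] 2.04
hasptip [0.7283 0.037  0.249 ] 0.08
hasph [0.6641 0.0449 0.2342] 1.67
tubtop [0.6926 0.2959 0.1118] 2.1
[ 0.5976  0.0095 -0.147   1.4097  1.529 ]
[[1.9, -0.9], [-1.4, 1.1], [0.7, -2.3], [0.2, -1.0], [-1.1, -2.9], [-2.6, -0.4], [-0.1, -1.2], [-0.7, -0.7], [1.0, -1.1], [-1.5, 2.6], [-0.5, 0.7], [0.5, -0.5], [-1.3, -2.5], [-0.3, 1.1], [0.5, -1.8], [-0.7, -1.7], [-0.4, -0.2], [0.4, 0.2], [-1.4, 1.4]]
```

Emit:
step_arm:
  rows:
    - [0,0,-0.25,-1]
    - [0,0,-0.25,-1]
    - [0,0,-0.25,-1]
    - [0,0,-0.25,-1]
    - [0,0,-0.25,-1]
    - [0,0,-0.25,-1]
    - [0,0,-0.25,-1]
    - [0,0,-0.25,-1]
    - [0,0,-0.25,-1]
    - [0,0,-0.25,-1]
    - [0,0,-0.25,-1]
    - [0,0,-0.25,-1]

```text
clock: 1.35
ee_pos: [0.1732, -0.6003, 0.343]
tcp_rot: [[0.321, 0.947, -0.0], [0.947, -0.321, 0.001], [0.001, -0.0, -1.0]]
contact_force: [0.6, -0.7, 0.2]
width: 0.0851
finger_force: 0.0
```

```bash
cat > go.py <<'E'
from h import *
import sys
x0,y0,w,th,ph=np.load('fit.npy')
if __name__=='__main__':
    # go.py x y z [case]: units (30 mm) along tool axes needed; also case-frame TCP
    s=r.sense(); R=s['tcp_rot']; p=s['ee_pos']
    a=np.array(sys.argv[1:4],float)
    C=np.array([[np.cos(w),-np.sin(w),0],[np.sin(w),np.cos(w),0],[0,0,1]])
    if len(sys.argv)>4: a=C@a+[x0,y0,0]
    yaw=np.arctan2(R[1,0],R[0,0])
    print('units',(R.T@(a-p)/.03).round(2),'turn',((yaw-(w+np.pi/2))/.08).round(2),'tcp',p.round(4),'case',(C.T@(p-[x0,y0,0])).round(4),'target',a.round(4),'F',s['contact_force'].round(1),'t',s['clock'],'tip',r.tip_reach,'w',s['width'],s['finger_force'])
E
python3 go.py .62 .11 .33
```

```text
units [27.2   6.51  0.45] turn -2.25 tcp [ 0.1732 -0.6003  0.343 ] case [-0.3305 -0.6653  0.343 ] target [0.62 0.11 0.33] F [ 0.6 -0.7  0.2] t 1.35 tip 0.022 w 0.08514455608821819 0.0
```

Emit:
step_arm:
  rows:
    - [1,0.24,0,0]
    - [1,0.24,0,0]
    - [1,0.24,0,0]
    - [1,0.24,0,0]
    - [1,0.24,0,0]
    - [1,0.24,0,0]
    - [1,0.24,0,0]
    - [1,0.24,0,0]
    - [1,0.24,0,0]
    - [1,0.24,0,0]
    - [1,0.24,0,0]
    - [1,0.24,0,0]

```text
clock: 2.55
ee_pos: [0.3719, -0.2866, 0.343]
tcp_rot: [[0.324, 0.946, -0.0], [0.946, -0.324, 0.0], [0.0, -0.0, -1.0]]
contact_force: [0.2, 0.9, -0.2]
width: 0.085
finger_force: 0.0
```

Emit:
step_arm:
  rows:
    - [1,0.24,0,0]
    - [1,0.24,0,0]
    - [1,0.24,0,0]
    - [1,0.24,0,0]
    - [1,0.24,0,0]
    - [1,0.24,0,0]
    - [1,0.24,0,0]
    - [1,0.24,0,0]
    - [1,0.24,0,0]
    - [1,0.24,0,0]
    - [0,0,0,-1]
    - [0,0,0,-1]

```text
clock: 3.75
ee_pos: [0.537, -0.0263, 0.3426]
tcp_rot: [[0.164, 0.986, -0.001], [0.986, -0.164, 0.0], [0.0, -0.001, -1.0]]
contact_force: [-0.1, -0.4, -0.5]
width: 0.0857
finger_force: 0.0
```

```bash
python3 go.py .62 .11 .33;python3 -c "
from h import *
d=snap('wrist','w1');print(d['cam_to_world'].round(4))"
```

```text
units [4.94 1.98 0.42] turn -0.22 tcp [ 0.537  -0.0263  0.3426] case [-0.0547 -0.0443  0.3426] target [0.62 0.11 0.33] F [-0.1 -0.4 -0.5] t 3.75 tip 0.022 w 0.0857020962342838 0.0
[[ 0.9864  0.1583  0.0452  0.5486]
 [-0.1646  0.9507  0.2629  0.0403]
 [-0.0014 -0.2668  0.9638  0.4627]
 [ 0.      0.      0.      1.    ]]
```

View pics/w1.png

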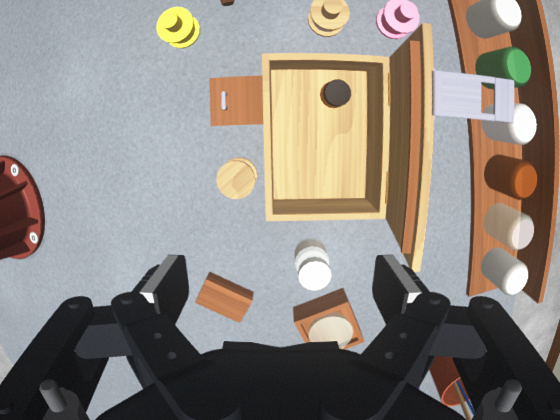

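The wrist view looks straight into the case. The rim runs from (263,54) to (389,220), the staple is at (224,100), the pot at (337,92) and the reel at (329,14), partly cut off at the top. I'll move over the reel.

Emit:
step_arm:
  rows:
    - [1,0.4,0.1,-0.2]
    - [1,0.4,0.1,0]
    - [1,0.4,0.1,0]
    - [1,0.4,0.1,0]
    - [1,0.4,0,0]
    - [0,0,0,0]

```text
clock: 4.4
ee_pos: [0.6205, 0.1142, 0.3302]
tcp_rot: [[0.151, 0.988, -0.001], [0.988, -0.151, 0.001], [0.001, -0.001, -1.0]]
contact_force: [1.0, -0.2, 0.4]
width: 0.0855
finger_force: 0.0
```

```bash
python3 go.py .637 .173 .2;python3 -c "
from h import *
d=snap('wrist','w2');print(d['cam_to_world'].round(4))"
```

```text
units [2.01 0.25 4.34] turn -0.06 tcp [0.6205 0.1142 0.3302] case [0.0073 0.107  0.3302] target [0.637 0.173 0.2  ] F [ 1.  -0.2  0.4] t 4.4 tip 0.022 w 0.08548952889479731 0.0
[[ 0.9884  0.1464  0.0414  0.6311]
 [-0.1522  0.9529  0.2622  0.1808]
 [-0.0011 -0.2654  0.9641  0.4504]
 [ 0.      0.      0.      1.    ]]
```

View pics/w2.png

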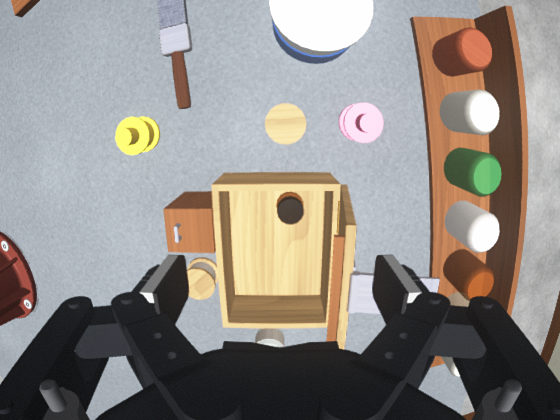

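From nearly overhead, the reel's flange is centred at (286,123), with pink at (362,123), the pot at (290,208) and the staple at (178,234). I'll refit with the fisheye views.

```bash
cat > fish.py <<'E'
from geo import *
for n in('w1','w2'): CAM[n]=load(n)
def fproj(c,P):
    K,T=CAM[c]; p=(np.asarray(P)-T[:3,3])@T[:3,:3]; x,y,z=p[0],-p[1],-p[2]
    rho=np.hypot(x,y); t=np.arctan2(rho,z); return np.array([K[0,2]+K[0,0]*t*x/rho,K[1,2]+K[1,1]*t*y/rho])
def P(c,X): return fproj(c,X) if c[0]=='w' else proj(c,X)
def T(ps): 
    f=least_squares(lambda X:np.concatenate([P(c,X)-p for c,p in ps]),[.6,.1,.05]); return f.x.round(4),f.fun.round(1)
def onplane(c,p,z): return least_squares(lambda X:P(c,[*X,z])-p,[.6,.1]).x.round(4)
E
python3 - <<'E'
from fish import *
img=cv2.cvtColor(np.load('w2.npz')['color'],cv2.COLOR_RGB2GRAY)
print(cv2.HoughCircles(cv2.GaussianBlur(img[90:160,250:325],(3,3),0),cv2.HOUGH_GRADIENT,1,50,param1=80,param2=12,minRadius=15,maxRadius=27))
print('reel flange z42',onplane('w2',(286,123),.042),'z68',onplane('w2',(286,123),.068))
print('reel tri',T([('w2',(286,123)),('s',px('s',264,438)),('d',px('d',476,378))]))
print('knob tri w1',T([('w1',(331,4)),('s',px('s',266,428)),('d',px('d',475,358))]))
print('staple',T([('w1',(224,100)),('w2',(178,234))]),'pot',T([('w1',(337,92)),('w2',(290,208))]))
O=[('w1',(-75,100,85),(263,54)),('w1',(-75,-100,85),(266,220)),('w1',(75,-100,85),(386,219)),('w1',(75,100,85),(389,56)),
('w2',(-75,100,85),(214,175)),('w2',(75,100,85),(339,175)),('w2',(-75,-100,85),(222,328)),('w1',(-117,45,107.5),(224,100)),('w2',(-117,45,107.5),(178,234)),
('s',(-75,100,85),px('s',303,303)),('d',(-75,100,85),px('d',605,350)),('s',(-75,-100,85),px('s',183,155)),('d',(-75,-100,85),px('d',747,237)),('s',(-117,45,107.5),px('s',313,222)),('d',(-117,45,107.5),px('d',686,325))]
def res(p):
    x,y,w=p[:3]; R=np.array([[np.cos(w),-np.sin(w),0],[np.sin(w),np.cos(w),0],[0,0,1]])
    return np.concatenate([P(c,R@(np.array(q)/1000)+[x,y,0])-u for c,q,u in O])
f=least_squares(res,[.6,.01,-.147],loss='soft_l1');print(f.x.round(4));print(res(f.x).reshape(-1,2).round(1).tolist())
o=np.load('fit.npy');o[:3]=f.x;np.save('fit.npy',o)
E
```

```text
[[[35.5 33.5 20.3]]]
reel flange z42 [0.6371 0.1747] z68 [0.6367 0.1751]
reel tri (array([0.6361, 0.1741, 0.0422]), array([-0.7,  0.6, -0.3,  0.3, -1.2, -0. ]))
knob tri w1 (array([0.634 , 0.1749, 0.0668]), array([ 0.3,  0.5,  0.2, -1.5, -1.6,  1.1]))
staple (array([0.4914, 0.0714, 0.1029]), array([ 0.6,  0.2, -0.6, -0.2])) pot (array([0.6263, 0.0641, 0.0379]), array([-0.3, -0.1,  0.3,  0.1]))
[ 0.6002  0.0102 -0.1495]
[[-0.6, -1.3], [0.2, 0.3], [-0.6, -0.9], [0.6, 0.2], [-2.3, 8.9], [2.0, 8.4], [1.2, -1.3], [-0.4, -0.6], [-2.1, 0.7], [1.2, 0.1], [-2.8, 0.8], [0.1, -1.5], [-0.9, -1.1], [-0.7, -0.3], [-2.1, -1.0]]
```

```bash
python3 go.py .6365 .1747 .068
```

```text
units [2.14 0.25 8.74] turn -0.04 tcp [0.6198 0.1125 0.3304] case [0.0041 0.1041 0.3304] target [0.6365 0.1747 0.068 ] F [ 0.6 -1.2  0.5] t 4.45 tip 0.022 w 0.08531489353487703 0.0
```

Emit:
step_arm:
  rows:
    - [0.7,0.1,0.3,0]
    - [0.7,0.1,1,0]
    - [0.7,0.05,1,0]
    - [0.04,0,1,0]
    - [0,0,1,0]
    - [0,0,1,0]
    - [0,0,1,0]
    - [0,0,1,0]
    - [0,0,0.7,0]
    - [0,0,0.4,0]
    - [0,0,0.2,0]
    - [0,0,0,0]
  claw: 0.7

```text
clock: 5.65
ee_pos: [0.6368, 0.173, 0.0731]
tcp_rot: [[0.154, 0.988, -0.001], [0.988, -0.154, -0.0], [-0.0, -0.001, -1.0]]
contact_force: [0.5, 0.1, 0.3]
width: 0.06
finger_force: 0.0
```

```bash
python3 go.py .6365 .1747 .067
```

```text
units [ 0.06 -0.02  0.2 ] turn -0.07 tcp [0.6368 0.173  0.0731] case [0.0119 0.1664 0.0731] target [0.6365 0.1747 0.067 ] F [0.5 0.1 0.3] t 5.65 tip 0.022 w 0.060006723171487246 0.0
```

Emit:
step_arm:
  rows:
    - [0.05,0,0.2,0]
    - [0,0,0,0]
    - [0,0,0,0]
    - [0,0,0,0]
    - [0,0,0,0]
    - [0,0,0,0]
    - [0,0,0,0]
    - [0,0,0,0]
  claw: 0
  newtons: 40

```text
clock: 6.45
ee_pos: [0.6377, 0.1752, 0.068]
tcp_rot: [[0.153, 0.988, 0.001], [0.988, -0.153, 0.0], [0.0, 0.001, -1.0]]
contact_force: [-0.3, 0.5, 3.0]
width: 0.0224
finger_force: 39.7
```

Emit:
step_arm:
  rows:
    - [0,0,-0.3,0]
    - [0,0,-1,0]
    - [0,0,-1,0]
    - [0,0,-1,0]
    - [0,0,-0.8,0]
    - [0,0,0,0]

```text
clock: 7.05
ee_pos: [0.6401, 0.1755, 0.1955]
tcp_rot: [[0.153, 0.988, 0.009], [0.988, -0.153, 0.001], [0.003, 0.009, -1.0]]
contact_force: [0.4, -1.3, -0.6]
width: 0.0225
finger_force: 39.5
```

```bash
python3 go.py -.018 -.035 .19 c
```

```text
units [-6.82 -1.06  0.16] turn -0.06 tcp [0.6401 0.1755 0.1955] case [0.0148 0.1694 0.1955] target [ 0.5772 -0.0217  0.19  ] F [ 0.4 -1.3 -0.6] t 7.05 tip 0.022 w 0.022481009567753323 39.53650653362274
```

Emit:
step_arm:
  rows:
    - [0,-0.5,0,0]
    - [-0.4,-0.5,0,0]
    - [-0.8,0,0,0]
    - [-1,0,0,0]
    - [-1,0,0,0]
    - [-1,0,0,0]
    - [-1,0,0,0]
    - [-1,0,0,0]
    - [-0.6,0,0,0]
    - [0,0,0,0]
    - [0,0,0,0]

```text
clock: 8.15
ee_pos: [0.5753, -0.0218, 0.1887]
tcp_rot: [[0.154, 0.988, -0.002], [0.988, -0.154, 0.001], [0.001, -0.003, -1.0]]
contact_force: [0.3, -0.1, -1.2]
width: 0.0223
finger_force: 39.5
```

```bash
python3 go.py -.018 -.035 .078 c; python3 -c "
from h import *
snap('side','sd1')"
```

```text
units [0.01 0.07 3.69] turn -0.07 tcp [ 0.5753 -0.0218  0.1887] case [-0.0198 -0.0353  0.1887] target [ 0.5772 -0.0217  0.078 ] F [ 0.3 -0.1 -1.2] t 8.15 tip 0.022 w 0.022341532300899594 39.501285552978516
```

View pics/sd1.png

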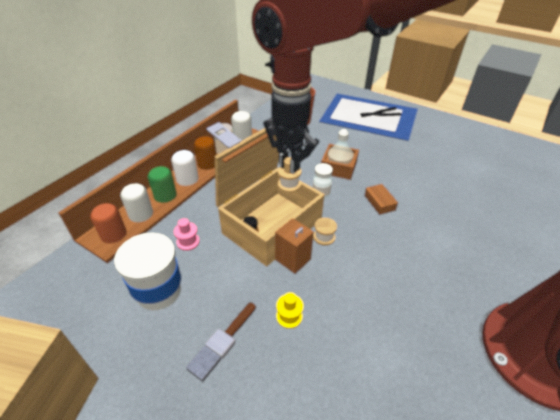

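The reel hangs upright over the case at (289,178). Lowering it now.

Emit:
step_arm:
  rows:
    - [0,0,0.8,0]
    - [0,0,0.8,0]
    - [0,0,0.8,0]
    - [0,0,0.6,0]
    - [0,0,0.4,0]
    - [0,0,0.2,0]
    - [0,0,0,0]
    - [0,0,0,0]

```text
clock: 9.0
ee_pos: [0.577, -0.0218, 0.0831]
tcp_rot: [[0.153, 0.988, 0.002], [0.988, -0.153, -0.0], [0.0, 0.002, -1.0]]
contact_force: [-0.9, 0.2, -1.2]
width: 0.0225
finger_force: 39.4
```

Emit:
step_arm:
  rows:
    - [0,0,0.1,0]
    - [0,0,0.08,0]
    - [0,0,0,0]
    - [0,0,0,0]

```text
clock: 9.4
ee_pos: [0.5763, -0.022, 0.077]
tcp_rot: [[0.154, 0.988, 0.0], [0.988, -0.154, -0.0], [0.0, 0.0, -1.0]]
contact_force: [-0.5, -0.9, -1.4]
width: 0.0225
finger_force: 39.4
```

Emit:
step_arm:
  rows:
    - [0,0,0.06,0]
    - [0,0,0,0]
    - [0,0,0,0]

```text
clock: 9.7
ee_pos: [0.5767, -0.022, 0.076]
tcp_rot: [[0.153, 0.988, 0.001], [0.988, -0.153, -0.0], [-0.0, 0.001, -1.0]]
contact_force: [-1.9, 0.4, 5.5]
width: 0.0225
finger_force: 39.9
```

The floor is reached (5.5 N). Opening partway and lifting.

Emit:
step_arm:
  rows:
    - [0,0,0,0]
    - [0,0,0,0]
    - [0,0,0,0]
    - [0,0,0,0]
    - [0,0,0,0]
    - [0,0,0,0]
    - [0,0,0,0]
  claw: 0.5

```text
clock: 10.4
ee_pos: [0.5762, -0.0219, 0.075]
tcp_rot: [[0.153, 0.988, -0.0], [0.988, -0.153, 0.0], [0.0, -0.0, -1.0]]
contact_force: [-0.1, -0.4, -0.1]
width: 0.0426
finger_force: 0.0
```

Emit:
step_arm:
  rows:
    - [0,0,-0.5,0]
    - [0,0,-0.8,0]
    - [0,0,-1,0]
    - [0,0,-1,0]
    - [0,0,-1,0]
    - [0,0,-1,0]
    - [0,0,-1,0]
    - [0,0,-1,0]
    - [0,0,-0.5,0]
    - [0,0,0,0]

```text
clock: 11.4
ee_pos: [0.5778, -0.0221, 0.3132]
tcp_rot: [[0.153, 0.988, 0.007], [0.988, -0.153, -0.001], [-0.0, 0.007, -1.0]]
contact_force: [-0.7, 0.5, 0.8]
width: 0.0427
finger_force: 0.0
```

```bash
python3 go.py .11 -.05 .3 c; python3 -c "
from h import *
snap('wrist','w3')"
```

```text
units [-0.47  4.24  0.47] turn -0.06 tcp [ 0.5778 -0.0221  0.3132] case [-0.0173 -0.0353  0.3132] target [ 0.7015 -0.0556  0.3   ] F [-0.7  0.5  0.8] t 11.4 tip 0.022 w 0.042717319238541454 0.0
```

View pics/w3.png

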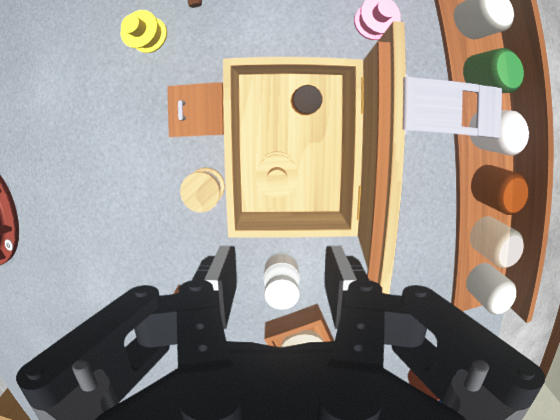

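The reel stands in the case at (277,174) and the pot is unmoved at (307,99). Now I'll go behind the lid with the fingers shut.

Emit:
step_arm:
  rows:
    - [-0.25,0.7,0,0]
    - [-0.25,1,0,0]
    - [0,1,0,0]
    - [0,1,0,0]
    - [0,0.55,0,0]
    - [0,0,0.5,0]
    - [0,0,1,0]
    - [0,0,1,0]
    - [0,0,0.5,0]
    - [0,0,0,0]
  claw: 0

```text
clock: 12.45
ee_pos: [0.6961, -0.0556, 0.213]
tcp_rot: [[0.153, 0.988, -0.01], [0.988, -0.153, 0.002], [0.0, -0.011, -1.0]]
contact_force: [0.2, 0.1, 0.0]
width: -0.0002
finger_force: 0.0
```

```bash
python3 go.py .0 -.05 .22 c; python3 -c "
import numpy as np
x=np.load('fit.npy');print(x)
for t in np.arange(1.4,-.01,-.1):
  a=.12;print(round(t,1),(np.array([.075-a*np.cos(t)+.008*np.sin(t), .085+a*np.sin(t)+.008*np.cos(t)])*1000).round())"
```

```text
units [ 0.01 -3.49 -0.2 ] turn -0.06 tcp [ 0.6961 -0.0556  0.213 ] case [ 0.1046 -0.0507  0.213 ] target [ 0.5927 -0.0393  0.22  ] F [0.2 0.1 0. ] t 12.45 tip 0.022 w -0.00015276865479054452 0.0
[ 0.60017396  0.01018256 -0.14949663  1.40973565  1.52895604]
1.4 [ 62. 205.]
1.3 [ 51. 203.]
1.2 [ 39. 200.]
1.1 [ 28. 196.]
1.0 [ 17. 190.]
0.9 [  7. 184.]
0.8 [ -3. 177.]
0.7 [-12. 168.]
0.6 [-20. 159.]
0.5 [-26. 150.]
0.4 [-32. 139.]
0.3 [-37. 128.]
0.2 [-41. 117.]
0.1 [-44. 105.]
-0.0 [-45.  93.]
```

Emit:
step_arm:
  rows:
    - [0,-0.5,-0.05,0]
    - [0,-0.5,-0.05,0]
    - [0,-0.35,-0.05,0]
    - [0,-0.4,0,0]
    - [0,-0.35,0.1,0]
    - [0,-0.35,0.15,0]
    - [0,-0.35,0.15,0]
    - [0,0,0,0]

```text
clock: 13.25
ee_pos: [0.6151, -0.043, 0.2111]
tcp_rot: [[0.153, 0.988, -0.002], [0.988, -0.153, 0.0], [0.0, -0.002, -1.0]]
contact_force: [0.0, 0.8, 0.7]
width: 0.0003
finger_force: 0.0
```

```bash
python3 go.py .0 -.05 .19 c; python3 -c "
from h import *
snap('side','sd2')"
```

```text
units [ 0.01 -0.76  0.7 ] turn -0.06 tcp [ 0.6151 -0.043   0.2111] case [ 0.0227 -0.0504  0.2111] target [ 0.5927 -0.0393  0.19  ] F [0.  0.8 0.7] t 13.25 tip 0.022 w 0.00028014446598831756 0.0
```

View pics/sd2.png

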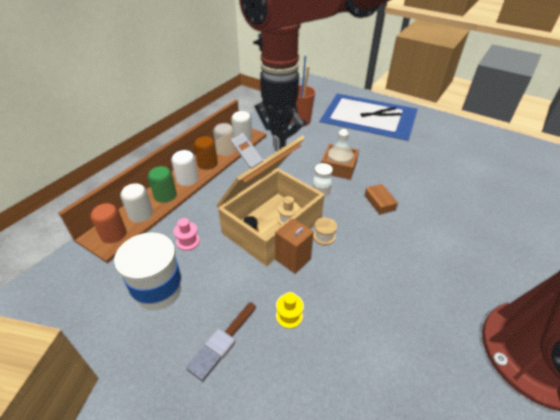

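The lid is now at about 0.9 rad, with its edge running from (230,188) to (300,142). The hasp still sticks out and nothing is disturbed. Continuing down the arc.

Emit:
step_arm:
  rows:
    - [0,-0.35,0.35,0]
    - [0,-0.35,0.35,0]
    - [0,-0.25,0.3,0]
    - [0,-0.25,0.3,0]
    - [0,-0.2,0.35,0]
    - [0,-0.2,0.35,0]
    - [0,-0.1,0.4,0]
    - [0,-0.1,0.35,0]
    - [0,0,0,0]

```text
clock: 14.2
ee_pos: [0.5613, -0.0347, 0.1263]
tcp_rot: [[0.153, 0.988, -0.005], [0.988, -0.153, 0.001], [0.0, -0.005, -1.0]]
contact_force: [-0.8, -0.3, 0.5]
width: 0.0002
finger_force: 0.0
```

```bash
python3 go.py -.045 -.05 .115 c
```

```text
units [ 0.   -0.44  0.38] turn -0.06 tcp [ 0.5613 -0.0347  0.1263] case [-0.0317 -0.0502  0.1263] target [ 0.5482 -0.0326  0.115 ] F [-0.8 -0.3  0.5] t 14.2 tip 0.022 w 0.0001808612505420048 0.0
```

Emit:
step_arm:
  rows:
    - [0,-0.2,0.1,0]
    - [0,-0.2,0.1,0]
    - [0,0,0.1,0]
    - [0,0,0.1,0]
    - [0,0,0.05,0]
    - [0,0,0,0]

```text
clock: 14.8
ee_pos: [0.5517, -0.0333, 0.1154]
tcp_rot: [[0.153, 0.988, -0.0], [0.988, -0.153, 0.0], [0.0, -0.0, -1.0]]
contact_force: [0.5, 0.9, -0.2]
width: 0.0001
finger_force: 0.0
```

Emit:
step_arm:
  rows:
    - [0,0,0.05,0]
    - [0,0,0.05,0]
    - [0,0,0,0]

```text
clock: 15.1
ee_pos: [0.5521, -0.0333, 0.1149]
tcp_rot: [[0.153, 0.988, -0.001], [0.988, -0.153, -0.0], [-0.0, -0.001, -1.0]]
contact_force: [-5.1, 0.9, 11.5]
width: 0.0002
finger_force: 5.7
```

The lid is shut: tip at 93 mm with 11 N of contact. Rising, then moving behind the hasp.

Emit:
step_arm:
  rows:
    - [0,0,-0.5,0]
    - [0,0,-1,0]
    - [0,0,-1,0]
    - [0,0,-1,0]
    - [0,0.3,0,0]
    - [0,0,0,0]

```text
clock: 15.7
ee_pos: [0.5623, -0.0351, 0.2193]
tcp_rot: [[0.153, 0.988, 0.004], [0.988, -0.153, -0.001], [-0.0, 0.004, -1.0]]
contact_force: [-0.8, -0.1, -0.6]
width: -0.0001
finger_force: 0.0
```

```bash
python3 go.py -.03 .045 .155 c
```

```text
units [ 3.18 -0.    2.14] turn -0.06 tcp [ 0.5623 -0.0351  0.2193] case [-0.0307 -0.0504  0.2193] target [0.5772 0.0591 0.155 ] F [-0.8 -0.1 -0.6] t 15.7 tip 0.022 w -8.011700190669594e-05 0.0
```

Emit:
step_arm:
  rows:
    - [0.8,0,0,0]
    - [0.8,0,0,0]
    - [0.8,0,0,0]
    - [0.8,0,0,0]
    - [0,0,0.5,0]
    - [0,0,0.7,0]
    - [0,0,0.7,0]
    - [0,0,0.2,0]
    - [0,0,0,0]

```text
clock: 16.6
ee_pos: [0.5731, 0.0596, 0.1515]
tcp_rot: [[0.154, 0.988, -0.006], [0.988, -0.154, -0.0], [-0.001, -0.006, -1.0]]
contact_force: [-0.1, 0.1, 0.3]
width: -0.0
finger_force: 0.0
```

```bash
python3 go.py -.05 .045 .15 c; python3 -c "
from h import *
snap('side','sd3')
a=cv2.imread('pics/sd3.png')[120:290,180:380];cv2.imwrite('pics/c3.png',cv2.resize(a,None,fx=3,fy=3,interpolation=cv2.INTER_CUBIC))"
```

```text
units [ 0.   -0.53  0.05] turn -0.06 tcp [0.5731 0.0596 0.1515] case [-0.0341  0.0448  0.1515] target [0.5574 0.0621 0.15  ] F [-0.1  0.1  0.3] t 16.6 tip 0.022 w -3.6961763388178586e-05 0.0
```

View pics/c3.png

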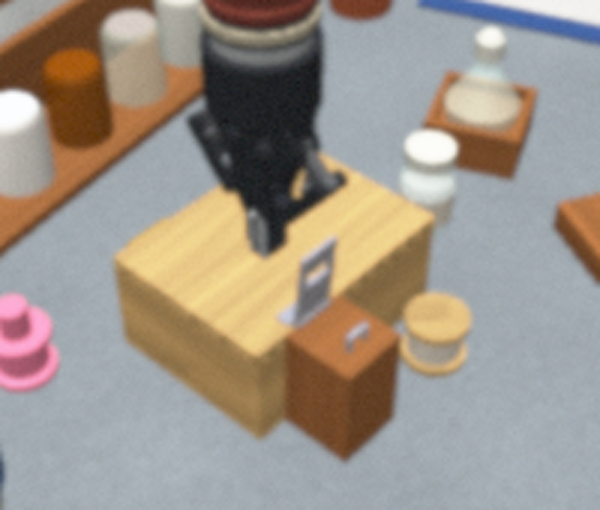

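The lid is shut and the hasp stands upright at crop (315,285), with the fingertip behind it at (265,245). Pushing the hasp over and down.

Emit:
step_arm:
  rows:
    - [0,-0.55,0.05,0]
    - [0,-0.55,0.05,0]
    - [0,-0.2,0.1,0]
    - [0,-0.2,0.1,0]
    - [0,-0.15,0.13,0]
    - [0,-0.15,0.13,0]
    - [0,-0.05,0.13,0]
    - [0,0,0.13,0]
    - [0,0,0.1,0]
    - [0,0,0,0]

```text
clock: 17.65
ee_pos: [0.5202, 0.0687, 0.1261]
tcp_rot: [[0.154, 0.988, -0.001], [0.988, -0.154, 0.0], [-0.0, -0.001, -1.0]]
contact_force: [-0.0, -0.4, 0.2]
width: 0.0
finger_force: 0.0
```

```bash
python3 go.py -.09 .045 .119 c
```

```text
units [-0.03 -0.07  0.24] turn -0.06 tcp [0.5202 0.0687 0.1261] case [-0.0878  0.0459  0.1261] target [0.5179 0.0681 0.119 ] F [-0.  -0.4  0.2] t 17.65 tip 0.022 w 1.352475485215443e-05 0.04012870474866759
```

Emit:
step_arm:
  rows:
    - [0,-0.05,0.08,0]
    - [0,0,0.08,0]
    - [0,0,0.08,0]
    - [0,0,0,0]
    - [0,0,0,0]

```text
clock: 18.15
ee_pos: [0.5188, 0.0689, 0.1194]
tcp_rot: [[0.153, 0.988, -0.0], [0.988, -0.153, 0.0], [-0.0, -0.0, -1.0]]
contact_force: [0.7, 0.4, 0.1]
width: -0.0001
finger_force: 0.0
```

Emit:
step_arm:
  rows:
    - [0,0,0.04,0]
    - [0,0,0.04,0]
    - [0,0,0.04,0]
    - [0,0,0,0]

```text
clock: 18.55
ee_pos: [0.5192, 0.069, 0.1188]
tcp_rot: [[0.153, 0.988, -0.001], [0.988, -0.153, -0.0], [-0.0, -0.001, -1.0]]
contact_force: [-6.9, -0.8, 14.7]
width: 0.0003
finger_force: 7.3
```

Contact comes at tip height 97 mm, which is the flat hasp's top. Lifting off to check.

Emit:
step_arm:
  rows:
    - [0,0,0,0]
    - [0,0,0,0]
    - [0,0,-0.5,0]
    - [0,0,-1,0]
    - [0,0,-1,0]
    - [0,1,-1,0]
    - [0,1,-1,0]
    - [-1,1,0,0]
    - [-1,0,0,0]
    - [-1,0,0,0]
    - [0,0,0,0]

```text
clock: 19.65
ee_pos: [0.594, -0.0371, 0.2514]
tcp_rot: [[0.157, 0.988, 0.0], [0.988, -0.157, -0.002], [-0.002, 0.0, -1.0]]
contact_force: [0.3, 1.0, 0.3]
width: -0.0
finger_force: 0.0
```

```bash
python3 -c "
from h import *
snap('side','sd4')
a=cv2.imread('pics/sd4.png')[140:290,190:350];cv2.imwrite('pics/c4.png',cv2.resize(a,None,fx=4,fy=4,interpolation=cv2.INTER_CUBIC))"
```

```text
(no output)
```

View pics/c4.png

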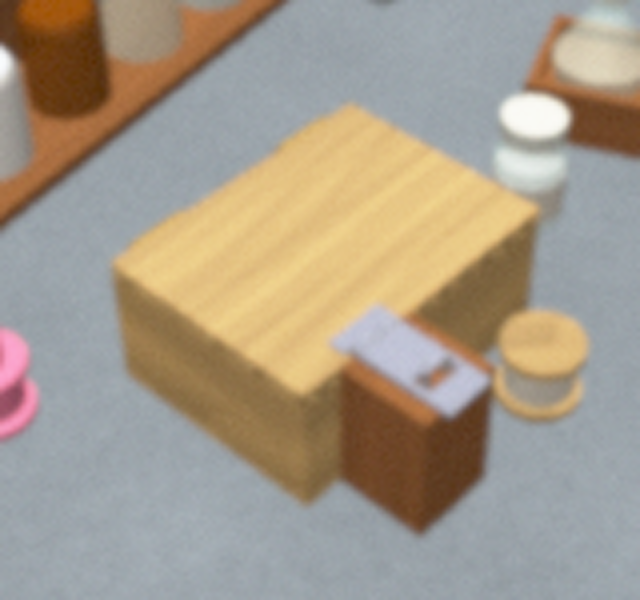

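The lid is shut, and the hasp lies flat on the catch block with the staple through its slot at crop (437,373). The gripper is clear, so I'm handing in.

```bash
python3 -c "
from rig import r
print(r.hand_in())"
```

```text
the job is handed in; nothing more can be done
None
```

The reel is standing in the case, the lid is shut and the hasp lies flat over the staple; I handed the job in at about 20 s on the robot clock, and the hand-in call returned no verdict.

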